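# Set the conical flasks on their stirrers

### The arm

A 7-joint arm with a two-finger parallel gripper is mounted at the origin on the work surface. World frame = base frame: x ahead of the robot, y to its left, z up, the work surface at z = 0. Lengths are in mm, angles in rad, forces in N, time in s.
With the tool pointing down it reaches from about 425 to 975 mm from the base axis. Payload 16.7 kg.
Tool frame: the origin (TCP) lies between the finger pads; the fingertips stand 19 mm ahead of it and the grasp point (between the pads) is the TCP; z points along the fingers, y is the direction in which the jaws open and shut (so a half turn about z gives the same grasp; the last joint's range is limited). The gripper opens to 85 mm and grips with 20 to 120 N. Pads are 22 mm wide; open, the fingers measure 114 mm over their backs; the gripper's body (76 mm by 85 mm) begins 54 mm behind the grasp point. The pads swing forward as they close: fully open they stand 13 mm farther back than shut.
Start: joints at [1.02, 0.426, 0.074, 1.606, -0.034, 1.111, -0.067], TCP at [263.942, -621.218, 250.302] pointing down, gripper open.
Joint ranges: [-2.85, 2.85], [-0.5, 2.14], [-1.23, 1.37], [0.21, 2.46], [-1.02, 4.16], [0.16, 2.05], [-2.73, 2.73]. Speed limits (rad/s): [1.89, 1.89, 2.39, 2.39, 3.01, 3.01, 3.01].

### API

Orientations are given as a rotation vector (axis times angle).
In Python, from plant import ctrl gives the robot as it stands.
- The arm moves only by the tool move_arm, never from a script. Its argument "steps" is one flat list of numbers, 5 for each row, row after row: the opening, from -1 (shut) to 1 (fully open), then the shift along the world's x, y, z in units of 25 mm (1.0 is 25 mm), then the turn about the world's z in rad. A call has 1 to 8 rows; each row is the pose to reach, as a shift and turn from the pose commanded when the call began; what a row does not reach only later rows make up. A row lasts 1/12 s, in which the tool goes at most 41.7 mm and 7.16 degrees, less where a joint would pass 70% of its speed; a pose out of reach is approached as far as the arm can. A call with a gripper value outside its range is refused whole. The fingers move at their own pace and stop on an object; "force" is the grip in N (left out, the last holds). Time passes only in rows, so rows that repeat a pose let the fingers close. It gives the time, the measured TCP pose, the force and the opening at its end, in the units of the state.
- ctrl.sense(): the state, without advancing time (a new reading comes with each control period).
- ctrl.camera(name): name is "scene" or "top" or "wrist"; returns a dict with "image" (420x560x3 uint8, red, green, blue), "z_map" (420x560 float32, mm along the optical axis (not along the pixel's ray), 0 where there is no reading), "fx", "fy", "cx", "cy" (pixels), "R" (3x3) and "t" (3): a world point X has camera coordinates R X + t. Camera axes: x right, y down, z forward; pixel columns grow to the right and rows downward; lengths in mm; the calibration is good to about 2 mm. A picture is of the moment at which its call begins.
- ctrl.finish_job(): hands the job in, once; it reports no verdict.
The state is a dict: "t": time; "joint_positions": joint angles; "qd": joint speeds; "tau": joint torques, N m; "position": TCP position; "ee_rot": TCP orientation; "force": force on the tool from outside, world axes, zero at the start; "moment": the same for the moment, N m; "grip_width": opening from 0.0 (shut) to 1.0 (fully open).
Only numpy, scipy, OpenCV 4.12 (cv2) and the standard library are available. Lean on these libraries where they do the work, as an engineer would, in place of code of your own. Each camera call takes 0.05 s, during which the arm holds its last target.

### The job

Get the titration bench ready: set each of the three conical flasks upright on the middle of the magnetic stirrer of its own size, the smallest flask on the smallest stirrer, the middle one on the middle one and the largest on the largest. Set them down, do not drop them or tip them over, and leave the round flask, the beaker and the white bottle standing where they are.

Things in the scene. Friction and masses are not known exactly. Their poses are not given: they have to be found in the camera images.
- flask_small_mid (a point): the smallest of the three conical (Erlenmeyer) flasks, clear glass, loose and upright: 95 mm tall, base 52 mm across, cone narrowing to a straight neck 24 mm across that runs from 55 mm above its foot to the rim at 95 mm (a 2 mm lip at the rim). Point: on its axis, half-way up (47.5 mm above its foot, 47.5 mm below the rim); z is up along the flask. To be held by the neck, from above, about 18 mm below the rim. Empty, about 50 g
- flask_medium_mid (a point): the middle-sized of the three conical (Erlenmeyer) flasks, clear glass, loose and upright: 115 mm tall, base 74 mm across, cone narrowing to a straight neck 30 mm across that runs from 75 mm above its foot to the rim at 115 mm (a 2 mm lip at the rim). Point: on its axis, half-way up (57.5 mm above its foot, 57.5 mm below the rim); z is up along the flask. To be held by the neck, from above, about 18 mm below the rim. Empty, about 90 g
- flask_large_mid (a point): the largest of the three conical (Erlenmeyer) flasks, clear glass, loose and upright: 140 mm tall, base 96 mm across, cone narrowing to a straight neck 36 mm across that runs from 99 mm above its foot to the rim at 140 mm (a 2 mm lip at the rim). Point: on its axis, half-way up (70 mm above its foot, 70 mm below the rim); z is up along the flask. To be held by the neck, from above, about 18 mm below the rim. Empty, about 150 g
- stirrer_small_plate (a point): the smallest of the three magnetic stirrers, fixed: a grey square housing 88 mm wide with a flat round white plate 80 mm across on top. Point: centre of the plate's upper face, 50 mm above the bench; z up, -x of its frame is the side with the control knob
- stirrer_medium_plate (a point): the middle-sized of the three magnetic stirrers, fixed: a grey square housing 114 mm wide with a flat round white plate 106 mm across on top. Point: centre of the plate's upper face, 50 mm above the bench; z up, -x of its frame is the side with the control knob
- stirrer_large_plate (a point): the largest of the three magnetic stirrers, fixed: a grey square housing 140 mm wide with a flat round white plate 132 mm across on top. Point: centre of the plate's upper face, 50 mm above the bench; z up, -x of its frame is the side with the control knob
- round_flask_mid (a point): bystander: round flat-bottomed flask, clear glass, loose: ball-shaped body 82 mm across, 30 mm neck, 118 mm tall. Point: on its axis, 59 mm above the bench
- beaker_mid (a point): bystander: straight-sided glass beaker, loose: 68 mm across, 85 mm tall. Point: on its axis, 42.5 mm above the bench
- bottle_mid (a point): bystander: square white plastic reagent bottle with a red screw cap, loose: 62 mm square, 140 mm tall. Point: on its axis, 70 mm above the bench
Not all that is in view belongs to the job. Leave any pink look-alike of the part that bears stirrer_large_plate alone. Leave any pink look-alike of the part that bears flask_large_mid alone.

How it is judged (in metres and radians):
At the end, for the whole second after the job is handed in: each conical flask stands upright (within 4 degrees), released and at rest on the plate of the stirrer of its own size, its axis within 13 mm of the plate's centre; the round flask, beaker and bottle are within 30 mm of where they started (horizontal distance between flask_small_mid and stirrer_small_plate below 0.013 m and z of flask_small_mid in the frame of stirrer_small_plate between 0.0415 and 0.0535 m and angle between each of flask_small_mid, flask_medium_mid, flask_large_mid's own z axis and vertical below 0.08 rad and linear speed of each of flask_small, flask_medium, flask_large below 0.02 m/s and contact force between the fingers and flask_small below 0.1 N and horizontal distance between flask_medium_mid and stirrer_medium_plate below 0.013 m and z of flask_medium_mid in the frame of stirrer_medium_plate between 0.0515 and 0.0635 m and contact force between the fingers and flask_medium below 0.1 N and horizontal distance between flask_large_mid and stirrer_large_plate below 0.013 m and z of flask_large_mid in the frame of stirrer_large_plate between 0.064 and 0.076 m and contact force between the fingers and flask_large below 0.1 N and distance of each of round_flask_mid, beaker_mid, bottle_mid from where it was at the start of the episode below 0.03 m); the robot touches nothing.
It fails at once if a conical flask is tipped over (leaning more than 40 degrees) (angle between any of flask_small_mid, flask_medium_mid, flask_large_mid's own z axis and vertical above 0.7 rad).
It fails at once if a conical flask is dropped (moves faster than 0.6 m/s while the fingers do not hold it) ((contact force between the fingers and flask_small below 0.05 N and linear speed of flask_small above 0.6 m/s) or (contact force between the fingers and flask_medium below 0.05 N and linear speed of flask_medium above 0.6 m/s) or (contact force between the fingers and flask_large below 0.05 N and linear speed of flask_large above 0.6 m/s)).
It fails at once if the round flask, the beaker or the bottle is shifted more than 30 mm or knocked over (distance of any of round_flask_mid, beaker_mid, bottle_mid from where it was at the start of the episode above 0.03 m).
It also fails if it takes over 90 s, if anything falls off the work surface, if the arm or the gripper's body presses on something with over 40 N, if the wrist force passes 120 N, or if a joint passes its speed limit or range.

## Working session

There is one attempt and no reset: what is moved stays moved. The work goes in short steps, Python scripts to look and compute and a tool call to move; the robot and the scene stay as the last step left them, time stands still between calls to the robot, and variables do not carry over. Pictures are saved under pics/ and viewed, and the job is handed in when it is done.

Besides the shell and the picture viewer there is one more tool, called in YAML: its name, and indented under it one key for each argument. move_arm: Moves the arm, as the interface text tells. Its arguments: {"type":"object","properties":{"steps":{"type":"array","items":{"type":"number"}},"force":{"type":"number"}},"required":["steps"]}

```bash
mkdir -p pics; ls; python3 - <<'E'
from plant import ctrl
import cv2,numpy as np
s=ctrl.sense();print(s['t'],s['position'],s['ee_rot'],s['grip_width'])
for n in('scene','top','wrist'):
    c=ctrl.camera(n);cv2.imwrite(f'pics/{n}0.png',c['image'][:,:,::-1])
    np.savez(f'{n}0.npz',**c)
    print(n,c['fx'],c['fy'],c['cx'],c['cy'],np.round(c['R'],3).tolist(),np.round(c['t'],1))
E
```

```text
pics
0.0 [ 263.80492793 -620.89679763  249.60209178] [-3.07719393e+00 -6.26689501e-01  5.90909253e-04] 1.0003103211416613
scene 430.95369654463263 430.95369654463263 277.94332227179876 207.73615984097302 [[0.635, 0.773, 0.001], [0.614, -0.504, -0.608], [-0.469, 0.387, -0.794]] [-369.7 -165.2 1548.1]
top 507.2370495548921 507.2370495548921 290.9419387044141 213.21690853325381 [[0.007, -1.0, 0.004], [-0.995, -0.007, -0.104], [0.104, -0.003, -0.995]] [  91.2  462.8 1387.6]
wrist 346.0648258096167 346.0648258096167 281.1316791980114 212.85630845140608 [[0.391, -0.92, -0.001], [-0.873, -0.372, 0.314], [-0.29, -0.122, -0.949]] [-672.4  -41.6  381.3]
```

View pics/scene0.png

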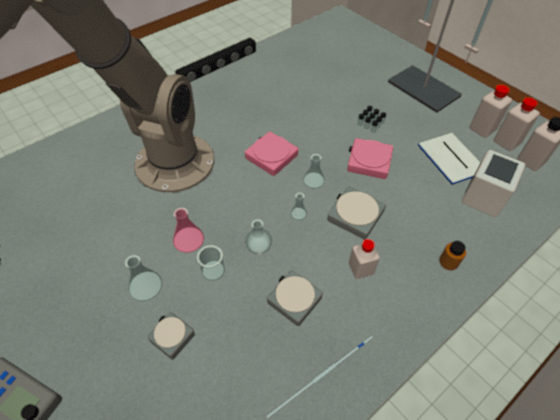

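View pics/top0.png

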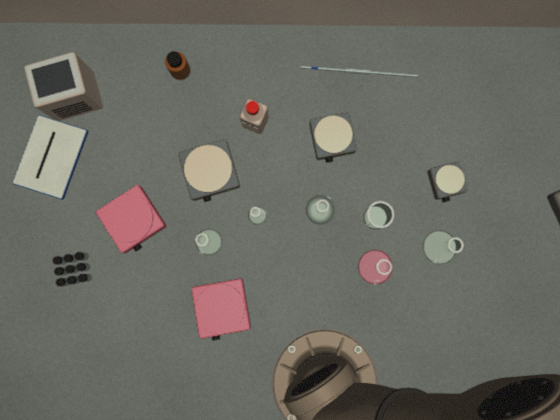

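View pics/wrist0.png

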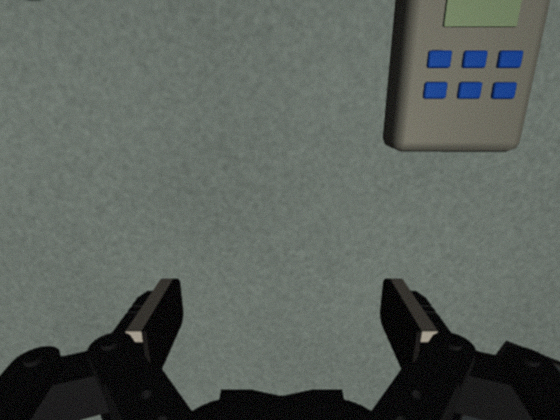

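Candidates in the top view: the clear flasks are at (257,215), (207,242) and (440,247), and the round flask is at (319,209). A pink flask is at (376,267), with pink stirrers at (131,218) and (221,308). The grey stirrers are at (450,180), (333,135) and (208,168). I'll enlarge these to confirm.

```bash
python3 - <<'E'
import cv2,numpy as np
a=cv2.imread('pics/top0.png');b=cv2.imread('pics/scene0.png')
def crop(im,x,y,w=60,s=4):
    c=im[y-w//2:y+w//2,x-w//2:x+w//2]
    c=cv2.resize(c,None,fx=s,fy=s,interpolation=cv2.INTER_CUBIC)
    for k in range(0,w,10):
        cv2.putText(c,str(x-w//2+k),(k*s,8),0,.3,(0,255,255));cv2.putText(c,str(y-w//2+k),(0,k*s+8),0,.3,(0,255,255))
        cv2.line(c,(k*s,0),(k*s,4),(0,255,255));cv2.line(c,(0,k*s),(4,k*s),(0,255,255))
    return c
r1=np.hstack([crop(a,*p) for p in((257,215),(207,242),(440,247))])
r2=np.hstack([crop(b,*p) for p in((300,206),(315,172),(142,278))])
cv2.imwrite('pics/crops.png',np.vstack([r1,r2]))
E
```

```text
(no output)
```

View pics/crops.png

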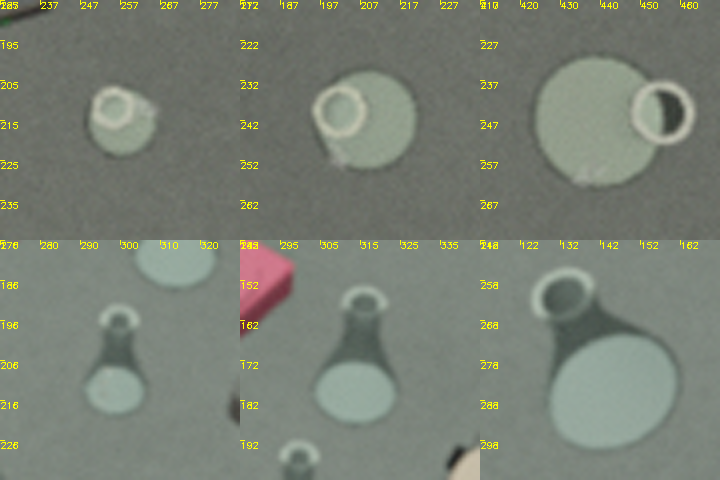

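The crops show clear conical flasks: small with its rim at (255,212) and base at (257,215), medium at (202,240) and (209,242), large at (456,245) and (439,247). None of them is pink. Next I'll measure rims and bases with masks and cast rays onto planes.

```bash
cat > h.py <<'E'
import cv2,numpy as np
def ray(c,u,v,z):
    R=c['R'];t=c['t'];o=-R.T@t
    d=R.T@np.array([(u-c['cx'])/c['fx'],(v-c['cy'])/c['fy'],1.])
    return o+d*(z-o[2])/d[2]
def proj(c,X):
    p=c['R']@X+c['t'];return np.array([c['fx']*p[0]/p[2]+c['cx'],c['fy']*p[1]/p[2]+c['cy']])
def brightblob(im,x,y,w,rel=None,thr=None,sel='fill'):
    # mask of pixels brighter than thr in window, largest contour, ellipse
    g=im[y-w:y+w,x-w:x+w].astype(float).mean(2)
    g=cv2.resize(g,None,fx=4,fy=4,interpolation=cv2.INTER_CUBIC)
    m=(g>thr).astype(np.uint8)
    cs,_=cv2.findContours(m,cv2.RETR_EXTERNAL,cv2.CHAIN_APPROX_NONE)
    k=max(cs,key=cv2.contourArea)
    (a,b),ax,_=cv2.fitEllipse(cv2.convexHull(k))
    return (a+.5)/4-.5+x-w,(b+.5)/4-.5+y-w,max(ax)/4,min(ax)/4
E
python3 - <<'E'
from h import *
T=dict(np.load('top0.npz'));S=dict(np.load('scene0.npz'))
im=T['image']
for n,x,y,z in(('s',255,212,95),('m',202,240,115),('l',456,245,140)):
    g=im[y-8:y+8,x-8:x+8].mean(2);print(n,'max',g.max(),'bg',np.median(im[y-40:y+40,x-40:x+40].mean(2)),
      'base',im[{'s':216,'m':242,'l':247}[n],{'s':259,'m':212,'l':437}[n]])
    for thr in(165,175):
        e=brightblob(im,x,y,11,thr=thr);p=ray(T,e[0],e[1],z)
        print('top rim',n,thr,np.round(e,1),np.round(p,1),'dia',round(e[2]*(T['R']@p+T['t'])[2]/T['fx'],1))
for n,x,y,w in(('s',450,180,24),('m',333,135,28),('l',208,168,34)):
    for thr in (150,170):
        e=brightblob(im,x,y,w,thr=thr);p=ray(T,e[0],e[1],50)
        print('plate',n,np.round(e,1),np.round(p,1),'dia',round(e[2]*(T['R']@p+T['t'])[2]/T['fx'],1))
im=S['image']
for n,x,y,w in(('s',171,333,24),('m',295,294,28),('l',357,209,34)):
    for thr in (150,170):
        e=brightblob(im,x,y,w,thr=thr);p=ray(S,e[0],e[1],50)
        print('scene plate',n,np.round(e,1),np.round(p,1),'dia',round(e[2]*(S['R']@p+S['t'])[2]/S['fx'],1))
# flask bases: scene & top by centre of fitted foot disc on z~2
for n,(u,v),(us,vs) in(('s',(257.3,215),(298.6,213)),('m',(208.5,241.8),(313.9,179.4)),('l',(439.3,246.9),(145.5,285.5))):
    print('base',n,np.round(ray(T,u,v,1),1),np.round(ray(S,us,vs,1),1))
for n,z,(us,vs) in(('s',95,(299.6,195.9)),('m',115,(315.9,157.5)),('l',140,(132.6,261.5))):
    print('scene rim',n,np.round(ray(S,us,vs,z),1))
for n,(u,v),z in(('round',(322,206),118),('beaker rim',(379.5,215),85),('bottle',(252,107),140),('pinkflask rim',(384,267),140)):
    print(n,np.round(ray(T,u,v,z),1))
E
```

```text
s max 185.0 bg 108.33333333333333 base [144 155 135]
top rim s 165 [255.7 211.5  12.8   9.5] [458.5 187.8  95. ] dia 33.8
top rim s 175 [255.1 211.5  10.    9.1] [458.6 189.6  95. ] dia 26.4
m max 184.33333333333334 bg 107.0 base [148 159 141]
top rim m 165 [201.7 239.5  13.   12.1] [382.6 325.2 115. ] dia 33.7
top rim m 175 [202.2 240.6  11.3   9.1] [379.7 323.9 115. ] dia 29.1
l max 186.0 bg 106.33333333333333 base [145 156 139]
top rim l 165 [455.2 244.7  15.3  14.6] [ 372.7 -322.8  140. ] dia 38.8
top rim l 175 [454.9 247.4  12.6   8.5] [ 365.8 -321.9  140. ] dia 32.1
plate s [449.7 178.8  28.7  27.6] [ 558. -342.   50.] dia 79.0
plate s [449.7 178.8  27.7  26.7] [ 557.9 -341.9   50. ] dia 76.2
plate m [333.  133.8  37.6  36.7] [682.2 -20.7  50. ] dia 104.5
plate m [333.  133.8  36.4  35.8] [682.1 -20.8  50. ] dia 101.2
plate l [207.5 168.   47.4  46.3] [582.9 325.4  50. ] dia 130.7
plate l [207.5 168.1  46.2  45.2] [582.8 325.2  50. ] dia 127.4
scene plate s [169.  331.8  32.9  28.2] [ 558.3 -344.5   50. ] dia 84.9
scene plate s [169.1 331.7  31.7  27. ] [ 558.2 -344.4   50. ] dia 81.8
scene plate m [294.8 293.6  38.9  35.6] [682.7 -22.9  50. ] dia 106.4
scene plate m [294.8 293.6  37.7  34.4] [682.7 -23.   50. ] dia 103.2
scene plate l [357.3 207.7  42.5  33. ] [583.3 323.   50. ] dia 134.1
scene plate l [357.2 207.6  41.3  31.8] [583.2 323.   50. ] dia 130.4
base s [458.8 189.5   1. ] [455.4 191.6   1. ]
base m [382.1 325.5   1. ] [379.3 328.4   1. ]
base l [ 372.4 -323.4    1. ] [ 371.8 -323.4    1. ]
scene rim s [458.3 188.3  95. ]
scene rim m [382.5 324.  115. ]
scene rim l [ 372.9 -324.3  140. ]
round [471.8  14.2 118. ]
beaker rim [ 452.7 -141.1   85. ]
bottle [727.9 198.4 140. ]
pinkflask rim [ 315.1 -141.2  140. ]
```

Both views agree to about 3 mm, and the diameters match the given sizes:

| Item | x, y (mm), flask | x, y (mm), stirrer plate |
|---|---|---|
| Small | (458, 189) | (558, -343) |
| Medium | (382, 325) | (682, -22) |
| Large | (372.5, -323.5) | (583, 324) |

I'll do the large flask first and start by moving above it.

move_arm:
  steps: [1,0.6,1.5,0,0,1,1.1,3.0,0,0,1,1.65,4.5,0,0,1,2.2,6,0,0,1,2.75,7.5,0,0,1,3.3,9,0,0,1,3.83,10.5,0,0,1,4.35,11.9,0,0]
  force: 30

```text
t: 0.82
position: [372.9, -321.5, 250.3]
ee_rot: [3.078, 0.627, -0.0]
force: [2.0, -0.2, 0.9]
grip_width: 1.001
```

move_arm:
  steps: [1,0,0,0,0,1,0,0,0,0,1,0,0,0,0]

```text
t: 1.07
position: [372.6, -324.0, 250.4]
ee_rot: [3.078, 0.627, -0.0]
force: [0.6, -0.2, -0.8]
grip_width: 1.003
```

move_arm:
  steps: [1,0,0,-1,0,1,0,0,-2,0,1,0,0,-3,0,1,0,0,-4,0,1,0,0,-4.7,0,1,0,0,-5.13,0,1,0,0,-5.13,0]

```text
t: 1.65
position: [371.3, -324.0, 120.0]
ee_rot: [-3.077, -0.624, 0.004]
force: [-0.1, 0.5, 0.8]
grip_width: 1.0
```

```bash
python3 - <<'E'
from plant import ctrl
import cv2
for n in('wrist','scene'):
    c=ctrl.camera(n);cv2.imwrite(f'pics/{n}1.png',c['image'][:,:,::-1])
print(ctrl.sense()['position'])
E
```

```text
[ 372.58859438 -324.41816957  122.36845899]
```

View pics/wrist1.png

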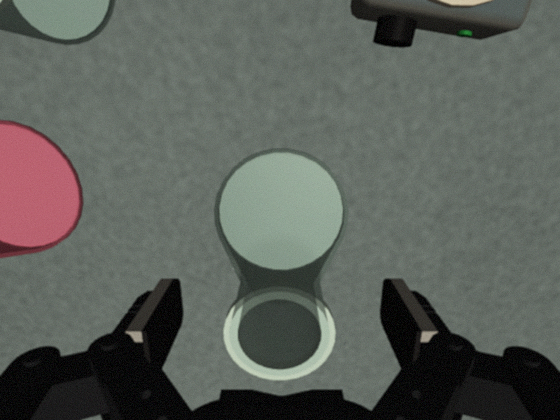

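The wrist view shows the rim at (280,335), centred between the pads at (180) and (383). I'll close the gripper.

move_arm:
  steps: [-1,0,0,0,0,-1,0,0,0,0,-1,0,0,0,0,-1,0,0,0,0,-1,0,0,0,0,-1,0,0,0,0,-1,0,0,0,0,-1,0,0,0,0]
  force: 30

```text
t: 2.42
position: [373.0, -323.8, 122.6]
ee_rot: [3.078, 0.627, 0.001]
force: [-2.0, 1.4, 6.9]
grip_width: 0.414
```

move_arm:
  steps: [-1,0,0,0.3,0,-1,0,0,1,0,-1,0,0,2,0,-1,0,0,3,0,-1,0,0,4,0,-1,0,0,5,0,-1,0,0,6,0,-1,0,0,6.6,0]

```text
t: 3.08
position: [373.0, -323.9, 290.3]
ee_rot: [3.077, 0.626, 0.003]
force: [1.1, -0.2, -1.2]
grip_width: 0.415
```

```bash
python3 - <<'E'
from plant import ctrl
import cv2
for n in('wrist','scene'):
    c=ctrl.camera(n);cv2.imwrite(f'pics/{n}2.png',c['image'][:,:,::-1])
s=ctrl.sense();print(s['position'],s['grip_width'],s['force'],s['joint_positions'])
E
```

```text
[ 373.45412198 -324.27367753  290.10148456] 0.4143215180845143 [ 0.43402466  0.29663558 -0.16830525] [ 0.66171607  0.09381564 -0.08237086  1.95093823  0.00885579  1.09264747
 -0.59347763]
```

View pics/wrist2.png

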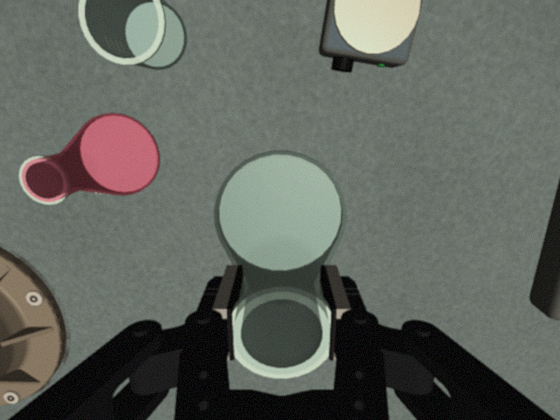

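View pics/scene2.png

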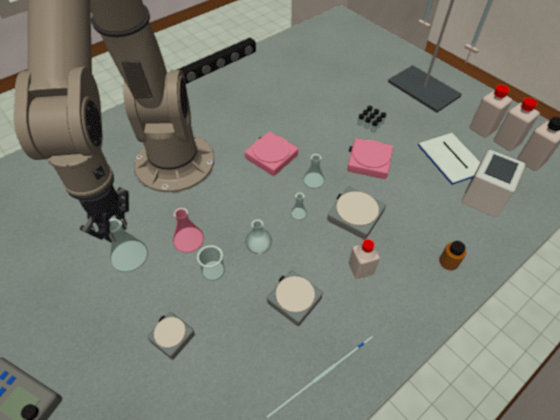

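The flask is held and hangs straight; its rim is between the pads at (280,335). I'll carry it to the large stirrer at (583,324), moving (8.4, 25.9) units.

move_arm:
  steps: [-1,0.09,0.29,0,0,-1,0.28,0.86,0,0,-1,0.52,1.62,0,0,-1,0.83,2.57,0,0,-1,1.17,3.61,0,0,-1,1.51,4.66,0,0,-1,1.85,5.7,0,0,-1,2.2,6.75,0,0]

```text
t: 3.85
position: [427.1, -153.0, 285.9]
ee_rot: [-3.077, -0.627, 0.003]
force: [1.0, -0.3, -1.2]
grip_width: 0.413
```

move_arm:
  steps: [-1,0.34,1.05,0,0,-1,0.68,2.1,0,0,-1,1.02,3.15,0,0,-1,1.36,4.2,0,0,-1,1.7,5.25,0,0,-1,2.04,6.3,0,0,-1,2.38,7.35,0,0,-1,2.72,8.4,0,0]

```text
t: 4.52
position: [495.0, 56.8, 285.8]
ee_rot: [-3.078, -0.627, 0.003]
force: [0.3, 0.2, -1.9]
grip_width: 0.409
```

move_arm:
  steps: [-1,0.34,1.05,0,0,-1,0.68,2.1,0,0,-1,1.02,3.15,0,0,-1,1.36,4.2,0,0,-1,1.7,5.25,0,0,-1,2.04,6.3,0,0,-1,2.38,7.35,0,0,-1,2.72,8.4,0,0]

```text
t: 5.18
position: [562.9, 266.6, 285.5]
ee_rot: [3.078, 0.627, -0.004]
force: [0.7, -0.1, -2.0]
grip_width: 0.411
```

move_arm:
  steps: [-1,0.28,0.85,0,0,-1,0.5,1.5,0,0,-1,0.65,2.0,0,0,-1,0.73,2.25,0,0,-1,0.76,2.37,0,0,-1,0.76,2.37,0,0,-1,0.76,2.37,0,0,-1,0.76,2.37,0,0]

```text
t: 5.85
position: [582.8, 323.2, 287.1]
ee_rot: [3.078, 0.625, 0.0]
force: [1.1, -0.9, -1.2]
grip_width: 0.408
```

```bash
cat > snap.py <<'E'
import sys
from plant import ctrl
import cv2,numpy as np
tag=sys.argv[1]
for n in sys.argv[2:]:
    c=ctrl.camera(n);cv2.imwrite(f'pics/{n}{tag}.png',c['image'][:,:,::-1]);np.savez(f'{n}{tag}.npz',**c)
s=ctrl.sense();print(s['t'],np.round(s['position'],1),s['ee_rot'].round(3) if hasattr(s['ee_rot'],'round') else s['ee_rot'],s['grip_width'],s['force'],np.round(s['joint_positions'],2))
E
python3 snap.py 3 scene wrist
```

```text
5.95 [582.8 323.4 287.3] [3.078e+00 6.250e-01 1.000e-03] 0.40817615493506965 [-0.31971663  0.07082839 -1.51696495] [-0.21  0.43 -0.54  1.56  0.23  1.22 -1.96]
```

View pics/wrist3.png

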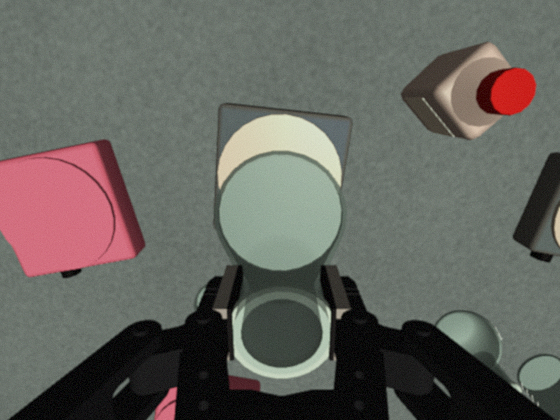

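View pics/scene3.png

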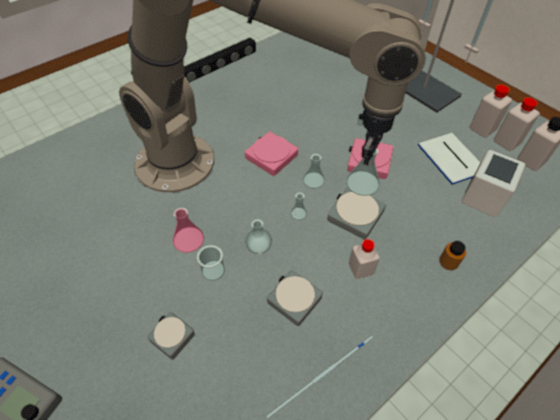

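move_arm:
  steps: [-1,0,0,-0.5,0,-1,0,0,-1.3,0,-1,0,0,-2.2,0,-1,0,0,-3.1,0,-1,0,0,-3.8,0,-1,0,0,-4.2,0,-1,0,0,-4.4,0,-1,0,0,-4.45,0]

```text
t: 6.62
position: [582.5, 324.0, 174.9]
ee_rot: [3.078, 0.627, -0.002]
force: [0.3, -0.1, -1.7]
grip_width: 0.413
```

move_arm:
  steps: [-1,0,0,-0.03,0,-1,0,0,-0.06,0,-1,0,0,-0.09,0,-1,0,0,-0.12,0,-1,0,0,-0.14,0,-1,0,0,-0.14,0]

```text
t: 7.12
position: [582.9, 324.5, 172.8]
ee_rot: [-3.078, -0.627, -0.001]
force: [-0.2, 0.3, 2.4]
grip_width: 0.415
```

```bash
python3 snap.py 4 scene wrist top; python3 -c "
import cv2
a=cv2.imread('pics/scene4.png')[120:260,280:440];b=cv2.imread('pics/wrist4.png')
import numpy as np
cv2.imwrite('pics/c4.png',np.hstack([cv2.resize(a,(400,350),interpolation=2),cv2.resize(b,(400,350))]))"
```

```text
7.2667 [582.9 324.5 172.8] [-3.078e+00 -6.270e-01 -1.000e-03] 0.4142056077087988 [-1.00679825 -0.42726641  3.69272891] [-0.23  0.53 -0.51  1.67  0.3   1.02 -2.01]
```

View pics/c4.png

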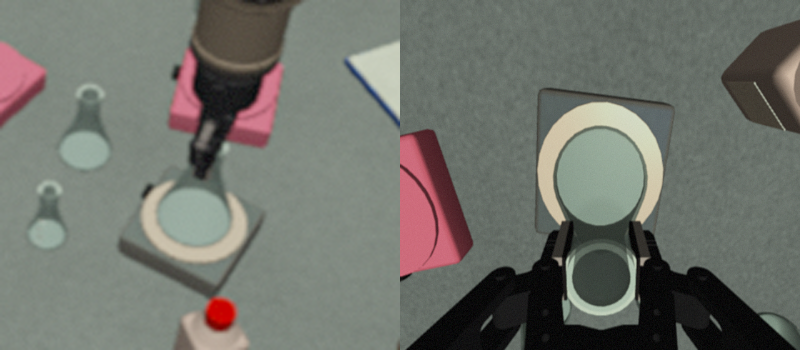

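The flask is on the plate with an upward force of 3.7 N, and the foot disc looks concentric with it. I'll release and rise.

move_arm:
  steps: [0,0,0,0,0,0.2,0,0,0,0,0.5,0,0,0,0,1,0,0,0,0,1,0,0,0,0,1,0,0,0,0,1,0,0,0,0,1,0,0,0,0]

```text
t: 7.93
position: [582.7, 324.3, 172.3]
ee_rot: [-3.078, -0.627, 0.0]
force: [-0.9, -0.9, 1.3]
grip_width: 1.003
```

move_arm:
  steps: [1,0,0,0.5,0,1,0,0,1.2,0,1,0,0,2.2,0,1,0,0,3.2,0,1,0,0,3.2,0]

```text
t: 8.35
position: [584.1, 325.7, 258.5]
ee_rot: [-3.076, -0.626, -0.01]
force: [0.5, 0.5, 0.7]
grip_width: 0.996
```

```bash
python3 snap.py 5 scene wrist top; python3 -c "
import cv2
a=cv2.imread('pics/scene5.png')[120:260,280:440];b=cv2.imread('pics/wrist5.png')
import numpy as np
cv2.imwrite('pics/c5.png',np.hstack([cv2.resize(a,(400,350),interpolation=2),cv2.resize(b,(400,350))]))"
```

```text
8.5 [582.7 324.2 253. ] [-3.078e+00 -6.270e-01 -1.000e-03] 1.0007973116913293 [-0.43346588  0.22194771  0.07134912] [-0.22  0.46 -0.53  1.59  0.25  1.15 -1.97]
```

View pics/c5.png

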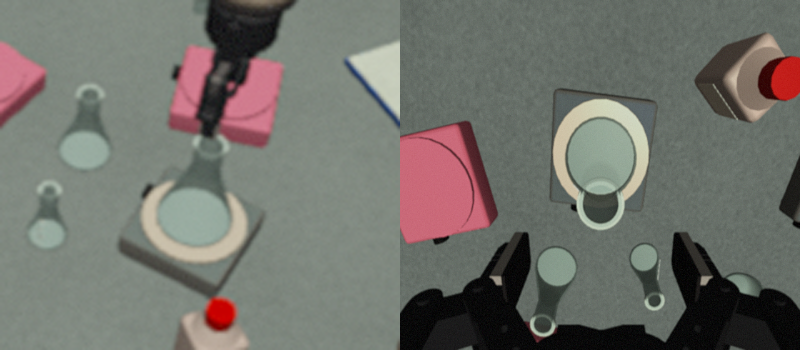

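The large flask stands on its plate. Next is the medium flask at (382,325).

move_arm:
  steps: [1,-0.8,0,0,0,1,-2,0,0,0,1,-3.4,0,0,0,1,-4.8,0.02,0,0,1,-6.2,0.04,0,0,1,-7.4,0.04,0,0,1,-8.03,0.04,0,0,1,-8.03,0.04,0,0]

```text
t: 9.17
position: [378.9, 325.3, 252.2]
ee_rot: [3.076, 0.631, -0.001]
force: [0.4, 1.6, 0.2]
grip_width: 1.0
```

move_arm:
  steps: [1,0,0,-1,0,1,0,0,-2.2,0,1,0,0,-3.4,0,1,0,0,-4.6,0,1,0,0,-5.6,0,1,0,0,-6.24,0,1,0,0,-6.24,0,1,0,0,-6.24,0]

```text
t: 9.83
position: [382.0, 325.1, 95.6]
ee_rot: [3.078, 0.626, -0.003]
force: [0.2, -0.4, 0.8]
grip_width: 0.998
```

```bash
python3 snap.py 6 wrist
```

```text
9.8833 [382.4 325.5  96.6] [-3.078e+00 -6.270e-01  1.000e-03] 0.9984394172591095 [0.25019764 0.17982298 1.13820242] [-0.35  0.41 -0.57  2.09  0.33  0.73 -2.3 ]
```

View pics/wrist6.png

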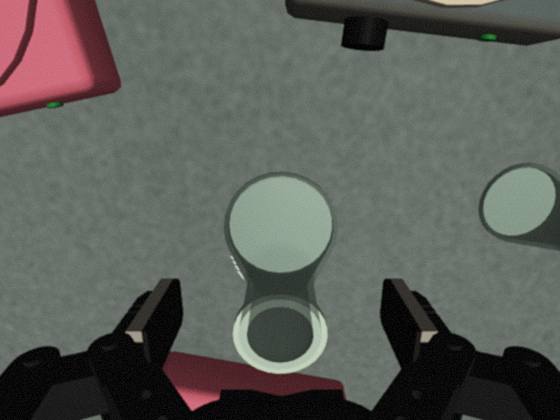

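The rim is centred at (280,335). I'll close and lift.

move_arm:
  steps: [-1,0,0,0,0,-1,0,0,0,0,-1,0,0,0,0,-1,0,0,0,0,-1,0,0,0,0,-1,0,0,0,0,-1,0,0,0,0,-1,0,0,0,0]
  force: 30

```text
t: 10.55
position: [382.2, 325.5, 96.8]
ee_rot: [-3.078, -0.627, -0.001]
force: [-0.7, -1.2, 7.6]
grip_width: 0.343
```

move_arm:
  steps: [-1,0,0,0.3,0,-1,0,0,1,0,-1,0,0,2,0,-1,0,0,3.1,0,-1,0,0,4.2,0,-1,0,0,5.3,0,-1,0,0,6.2,0,-1,0,0,6.6,0]

```text
t: 11.22
position: [382.3, 326.0, 264.7]
ee_rot: [-3.077, -0.627, -0.005]
force: [-0.5, 0.2, -0.1]
grip_width: 0.34
```

```bash
python3 snap.py 7 wrist
```

```text
11.2667 [382.6 326.1 265. ] [-3.077 -0.626 -0.006] 0.34494256757265224 [0.96819911 0.91302668 1.32022764] [-0.25  0.18 -0.65  1.94  0.13  1.06 -2.12]
```

View pics/wrist7.png

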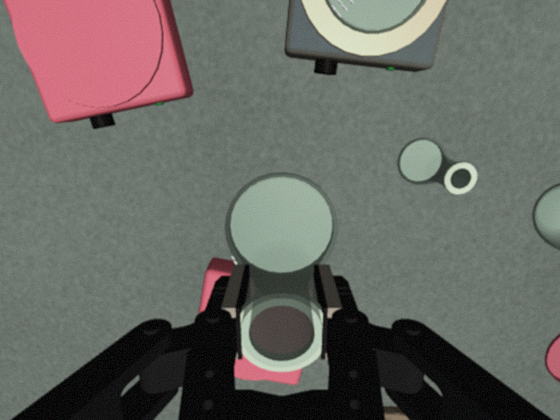

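move_arm:
  steps: [-1,0.2,-0.23,0,0,-1,0.59,-0.68,0,0,-1,1.11,-1.29,0,0,-1,1.76,-2.04,0,0,-1,2.48,-2.88,0,0,-1,3.2,-3.71,0,0,-1,3.92,-4.54,0,0,-1,4.64,-5.37,0,0]

```text
t: 11.93
position: [498.2, 188.9, 259.5]
ee_rot: [3.078, 0.627, -0.004]
force: [0.3, 0.5, -0.9]
grip_width: 0.341
```

move_arm:
  steps: [-1,0.72,-0.83,0,0,-1,1.44,-1.66,0,0,-1,2.16,-2.5,0,0,-1,2.88,-3.33,0,0,-1,3.6,-4.16,0,0,-1,4.32,-5,0,0,-1,5.04,-5.83,0,0,-1,5.76,-6.66,0,0]

```text
t: 12.6
position: [642.0, 22.5, 259.0]
ee_rot: [-3.078, -0.627, 0.005]
force: [0.0, 0.5, -0.1]
grip_width: 0.345
```

move_arm:
  steps: [-1,0.55,-0.64,0,0,-1,1,-1.14,0,0,-1,1.3,-1.51,0,0,-1,1.5,-1.74,0,0,-1,1.6,-1.87,0,0,-1,1.6,-1.87,0,0,-1,1.6,-1.87,0,0,-1,1.6,-1.87,0,0]

```text
t: 13.27
position: [681.5, -21.2, 261.4]
ee_rot: [-3.078, -0.629, 0.0]
force: [0.4, -0.4, 0.5]
grip_width: 0.347
```

```bash
python3 snap.py 8 wrist
```

```text
13.3167 [681.6 -21.3 261.5] [-3.078 -0.629 -0.   ] 0.3416692098939435 [-0.28077087 -0.12815561 -0.89767409] [ 0.21  0.46 -0.39  1.55  0.18  1.17 -1.37]
```

View pics/wrist8.png

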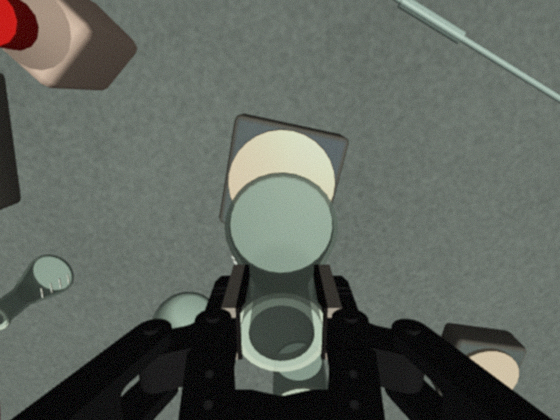

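move_arm:
  steps: [-1,0,0,-0.5,0,-1,0,0,-1.3,0,-1,0,0,-2.2,0,-1,0,0,-3.1,0,-1,0,0,-3.8,0,-1,0,0,-4.2,0,-1,0,0,-4.4,0,-1,0,0,-4.45,0]

```text
t: 13.98
position: [681.6, -22.0, 149.2]
ee_rot: [-3.078, -0.627, 0.002]
force: [-0.3, 0.3, -1.0]
grip_width: 0.344
```

move_arm:
  steps: [-1,0,0,-0.03,0,-1,0,0,-0.06,0,-1,0,0,-0.09,0,-1,0,0,-0.12,0,-1,0,0,-0.14,0,-1,0,0,-0.14,0]

```text
t: 14.48
position: [682.1, -22.2, 146.9]
ee_rot: [3.078, 0.627, 0.001]
force: [-0.3, -0.1, 1.2]
grip_width: 0.345
```

```bash
python3 snap.py 9 scene wrist; python3 -c "
import cv2
a=cv2.imread('pics/scene9.png')[200:340,220:380];b=cv2.imread('pics/wrist9.png')
import numpy as np
cv2.imwrite('pics/c9.png',np.hstack([cv2.resize(a,(400,350),interpolation=2),cv2.resize(b,(400,350))]))"
```

```text
14.5833 [682.1 -22.2 146.9] [3.078e+00 6.270e-01 1.000e-03] 0.33983239415780947 [-0.41315053 -0.16459705  2.13202146] [ 0.2   0.56 -0.36  1.65  0.23  0.97 -1.42]
```

View pics/c9.png

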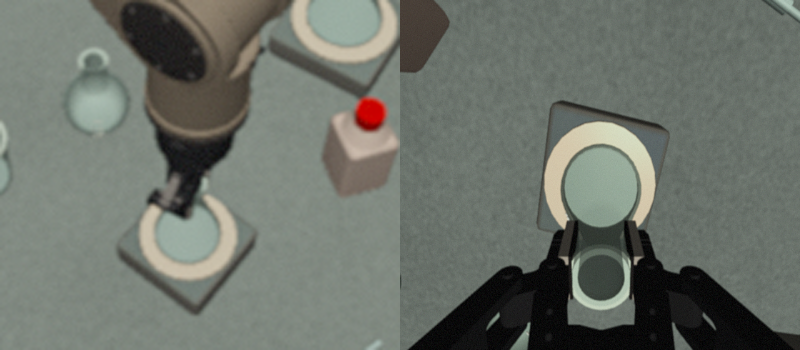

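The flask is seated with 2 N upward force, concentric with the plate. I'll release, rise and go on to the small flask.

move_arm:
  steps: [0,0,0,0,0,0.2,0,0,0,0,0.5,0,0,0,0,1,0,0,0,0,1,0,0,0,0,1,0,0,0,0,1,0,0,0,0,1,0,0,0,0]

```text
t: 15.25
position: [681.9, -22.2, 146.5]
ee_rot: [-3.078, -0.627, 0.0]
force: [0.3, -1.1, 0.4]
grip_width: 0.997
```

move_arm:
  steps: [1,0,0,0.5,0,1,0,0,1.2,0,1,0,0,2.2,0,1,0,0,3.2,0,1,0,0,3.8,0,1,0,0,3.8,0,1,0,0,3.8,0]

```text
t: 15.83
position: [682.4, -22.2, 243.3]
ee_rot: [3.078, 0.627, 0.004]
force: [-1.4, -0.2, 0.2]
grip_width: 1.004
```

```bash
python3 snap.py 10 scene wrist; python3 -c "
import cv2
a=cv2.imread('pics/scene10.png')[200:340,220:380];b=cv2.imread('pics/wrist10.png')
import numpy as np
cv2.imwrite('pics/c10.png',np.hstack([cv2.resize(a,(400,350),interpolation=2),cv2.resize(b,(400,350))]))"
```

```text
15.9333 [681.6 -22.3 241.2] [-3.078e+00 -6.270e-01  1.000e-03] 1.0015676167403649 [ 0.42423893 -0.76273443  0.43141631] [ 0.21  0.47 -0.38  1.57  0.19  1.13 -1.38]
```

View pics/c10.png

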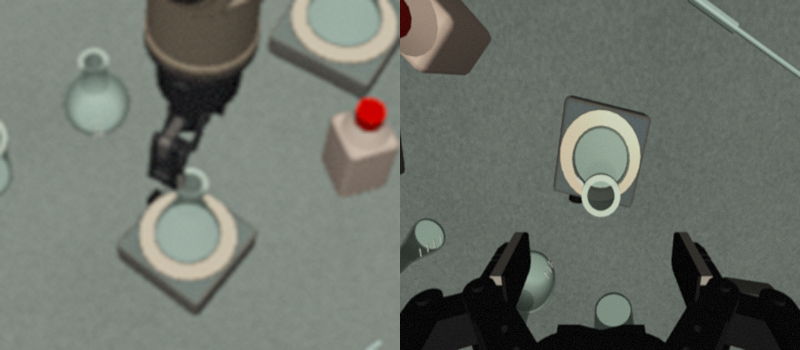

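The medium flask stands centred on its plate. Next is the small flask.

move_arm:
  steps: [1,-0.6,0.57,0,0,1,-1.5,1.42,0,0,1,-2.6,2.46,0,0,1,-3.7,3.5,0,0,1,-4.8,4.54,0,0,1,-5.9,5.58,0,0,1,-7,6.62,0,0,1,-8.1,7.66,0,0]

```text
t: 16.6
position: [477.5, 169.9, 240.8]
ee_rot: [3.078, 0.627, -0.002]
force: [-0.2, 1.1, -0.4]
grip_width: 0.998
```

move_arm:
  steps: [1,-0.6,0.57,0,0,1,-0.85,0.8,0,0,1,-0.85,0.8,0,0,1,-0.85,0.8,0,0,1,-0.85,0.8,-1,0,1,-0.85,0.8,-2,0,1,-0.85,0.8,-3,0,1,-0.85,0.8,-3,0]

```text
t: 17.27
position: [457.3, 186.8, 162.4]
ee_rot: [3.078, 0.623, -0.01]
force: [-1.4, -0.2, -0.6]
grip_width: 1.002
```

```bash
python3 snap.py 11 wrist
```

```text
17.3167 [457.9 187.6 164.7] [ 3.078  0.624 -0.007] 0.999281823163067 [0.84848862 0.16842456 1.34919614] [-0.06  0.28 -0.53  2.06  0.19  0.85 -1.86]
```

View pics/wrist11.png

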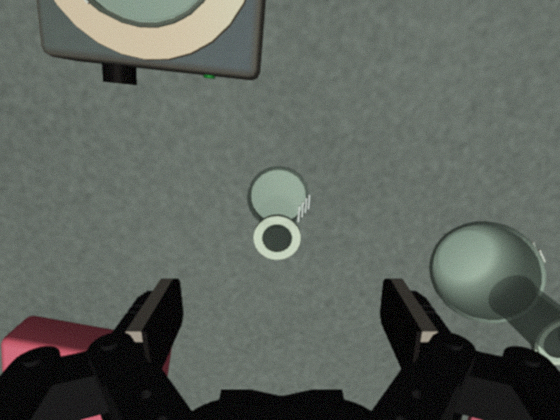

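move_arm:
  steps: [1,0,0,-0.8,0,1,0,0,-1.8,0,1,0,0,-2.8,0,1,0,0,-3.4,0,1,0,0,-3.57,0,1,0,0,-3.57,0,1,0,0,-3.57,0]

```text
t: 17.9
position: [459.2, 189.4, 78.6]
ee_rot: [-3.078, -0.626, -0.002]
force: [0.3, -0.5, 0.3]
grip_width: 1.001
```

```bash
python3 snap.py 12 wrist
```

```text
17.95 [459.3 189.4  78.8] [-3.078e+00 -6.260e-01 -3.000e-03] 0.9979966945639425 [0.27844862 1.17928214 0.34844478] [-0.12  0.41 -0.48  2.12  0.3   0.67 -1.97]
```

View pics/wrist12.png

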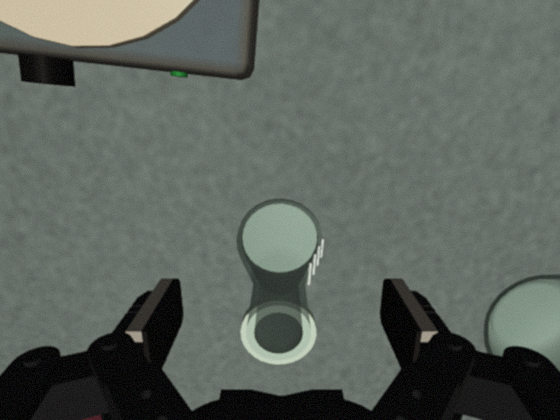

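The rim is centred at (278,334). I'll close and lift.

move_arm:
  steps: [-1,0,0,0,0,-1,0,0,0,0,-1,0,0,0,0,-1,0,0,0,0,-1,0,0,0,0,-1,0,0,0,0,-1,0,0,0,0,-1,0,0,0,0]
  force: 30

```text
t: 18.62
position: [458.3, 189.3, 77.5]
ee_rot: [-3.078, -0.627, -0.0]
force: [0.3, -0.7, 3.9]
grip_width: 0.276
```

move_arm:
  steps: [-1,0,0,0.3,0,-1,0,0,1,0,-1,0,0,2,0,-1,0,0,3.1,0,-1,0,0,4.2,0,-1,0,0,5.3,0,-1,0,0,6.2,0,-1,0,0,6.6,0]

```text
t: 19.28
position: [458.8, 189.9, 245.6]
ee_rot: [-3.078, -0.627, -0.005]
force: [1.3, 0.2, 0.1]
grip_width: 0.272
```

```bash
python3 snap.py 13 wrist
```

```text
19.3333 [459.1 190.  246. ] [-3.078 -0.627 -0.007] 0.2683801563856866 [1.46057446 0.41174612 1.66079077] [-0.02  0.18 -0.55  1.98  0.11  1.01 -1.8 ]
```

View pics/wrist13.png

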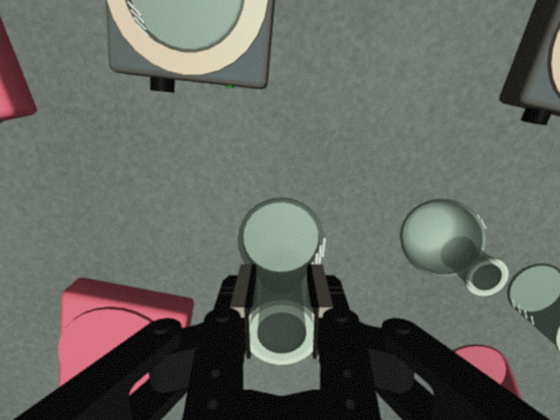

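move_arm:
  steps: [-1,0.06,-0.29,0,0,-1,0.17,-0.88,0,0,-1,0.31,-1.67,0,0,-1,0.5,-2.65,0,0,-1,0.7,-3.74,0,0,-1,0.91,-4.82,0,0,-1,1.11,-5.9,0,0,-1,1.31,-6.98,0,0]

```text
t: 20.0
position: [490.1, 12.8, 240.7]
ee_rot: [-3.078, -0.627, 0.004]
force: [0.5, -0.0, 0.6]
grip_width: 0.268
```

move_arm:
  steps: [-1,0.2,-1.08,0,0,-1,0.41,-2.16,0,0,-1,0.61,-3.24,0,0,-1,0.81,-4.32,0,0,-1,1.02,-5.4,0,0,-1,1.22,-6.48,0,0,-1,1.42,-7.57,0,0,-1,1.63,-8.65,0,0]

```text
t: 20.67
position: [530.6, -203.3, 240.4]
ee_rot: [-3.077, -0.626, 0.004]
force: [0.8, 0.4, -0.7]
grip_width: 0.268
```

move_arm:
  steps: [-1,0.2,-1.08,0,0,-1,0.4,-2.16,0,0,-1,0.6,-3.2,0,0,-1,0.77,-4.1,0,0,-1,0.9,-4.8,0,0,-1,1,-5.3,0,0,-1,1.06,-5.6,0,0,-1,1.06,-5.66,0,0]

```text
t: 21.33
position: [557.7, -344.0, 241.0]
ee_rot: [-3.078, -0.625, 0.002]
force: [0.9, 0.6, -0.3]
grip_width: 0.274
```

move_arm:
  steps: [-1,0,0,0,0,-1,0,0,0,0,-1,0,0,0,0]

```text
t: 21.58
position: [558.3, -341.8, 242.4]
ee_rot: [-3.078, -0.629, -0.0]
force: [-0.0, -0.1, 0.3]
grip_width: 0.27
```

```bash
python3 snap.py 14 wrist
```

```text
21.6333 [ 558.4 -342.   242.5] [-3.078 -0.629 -0.   ] 0.27223681841035813 [ 0.80665749 -0.53514451  0.06128324] [ 0.61  0.41 -0.21  1.65  0.09  1.09 -0.79]
```

View pics/wrist14.png

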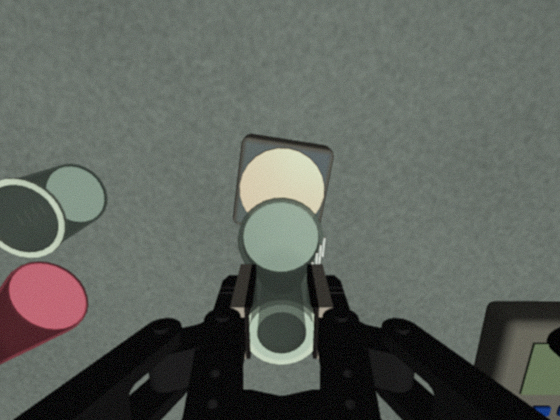

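Target TCP height is 77.4 + 50 = 127.4, which means going down 4.6 units.

move_arm:
  steps: [-1,0,0,-0.5,0,-1,0,0,-1.3,0,-1,0,0,-2.2,0,-1,0,0,-3.1,0,-1,0,0,-3.8,0,-1,0,0,-4.2,0,-1,0,0,-4.4,0,-1,0,0,-4.45,0]

```text
t: 22.3
position: [558.0, -342.6, 130.3]
ee_rot: [-3.078, -0.627, 0.001]
force: [1.4, -0.9, 0.3]
grip_width: 0.276
```

move_arm:
  steps: [-1,0,0,-0.03,0,-1,0,0,-0.06,0,-1,0,0,-0.09,0,-1,0,0,-0.12,0,-1,0,0,-0.15,0,-1,0,0,-0.15,0]

```text
t: 22.8
position: [558.3, -343.1, 127.6]
ee_rot: [3.078, 0.627, 0.001]
force: [-0.2, 0.1, 0.9]
grip_width: 0.269
```

```bash
python3 snap.py 15 scene wrist; python3 -c "
import cv2
a=cv2.imread('pics/scene15.png')[260:400,90:250];b=cv2.imread('pics/wrist15.png')
import numpy as np
cv2.imwrite('pics/c15.png',np.hstack([cv2.resize(a,(400,350),interpolation=2),cv2.resize(b,(400,350))]))"
```

```text
22.9 [ 558.3 -343.1  127.6] [3.078e+00 6.270e-01 1.000e-03] 0.27102068737510265 [0.37921098 0.112966   0.64390622] [ 0.6   0.53 -0.2   1.74  0.13  0.89 -0.82]
```

View pics/c15.png

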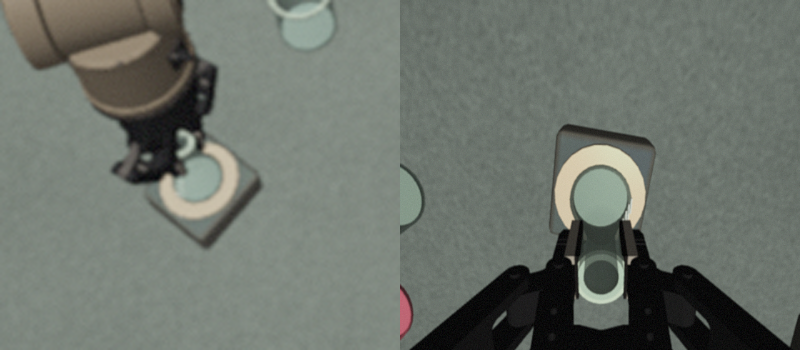

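Contact isn't clear yet (0.6 N), so I'll lower about 1 mm more.

move_arm:
  steps: [-1,0,0,-0.02,0,-1,0,0,-0.04,0,-1,0,0,-0.04,0,-1,0,0,-0.04,0]

```text
t: 23.23
position: [558.6, -343.1, 127.5]
ee_rot: [3.078, 0.627, 0.001]
force: [-4.1, 2.3, 14.3]
grip_width: 0.271
```

move_arm:
  steps: [-1,0,0,0.03,0,-1,0,0,0.03,0,0,0,0,0.03,0,0.2,0,0,0.03,0,0.5,0,0,0.03,0,1,0,0,0.03,0,1,0,0,0.03,0,1,0,0,0.03,0]

```text
t: 23.9
position: [558.1, -343.0, 126.9]
ee_rot: [-3.078, -0.627, 0.0]
force: [0.2, 0.8, 0.6]
grip_width: 1.0
```

move_arm:
  steps: [1,0,0,0,0,1,0,0,0,0,1,0,0,0,0,1,0,0,0.5,0,1,0,0,1.2,0,1,0,0,2.2,0,1,0,0,3.2,0,1,0,0,4.2,0]

```text
t: 24.57
position: [558.1, -342.9, 234.2]
ee_rot: [3.078, 0.627, 0.001]
force: [0.5, -0.2, 0.2]
grip_width: 1.001
```

move_arm:
  steps: [1,-1,-1,1,0,1,-2,-2,1,0,1,-3,-3,1,0,1,-4,-4,1,0,1,-5,-5,1,0,1,-6,-6,1,0,1,-7,-7,1,0,1,-7,-7,1,0]

```text
t: 25.23
position: [376.5, -523.6, 258.1]
ee_rot: [3.079, 0.613, -0.004]
force: [-0.5, -0.7, 0.9]
grip_width: 1.003
```

```bash
python3 snap.py 16 scene top
```

```text
25.3333 [ 381.8 -519.1  258. ] [3.079 0.622 0.   ] 1.0009333733193253 [0.89573678 0.73454893 0.90243447] [ 0.93  0.37 -0.13  1.66  0.05  1.11 -0.38]
```

View pics/scene16.png

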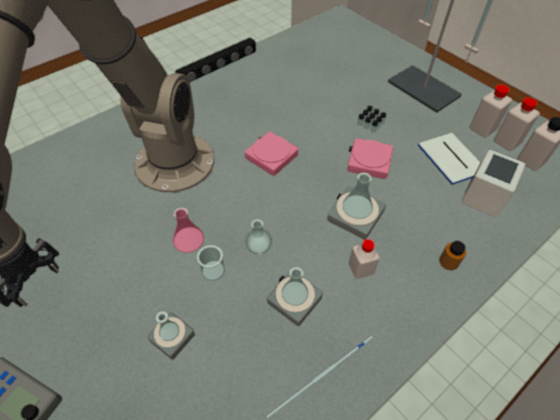

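View pics/top16.png

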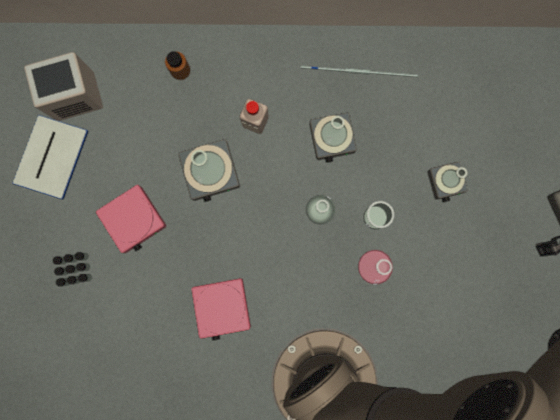

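All three flasks stand on their stirrers in both views: scene (357,207), (295,293), (169,331) and top (208,167), (333,133), (450,180). The bystanders look unmoved. I'll check the flask offsets and bystander drift with numbers.

```bash
python3 - <<'E'
from h import *
T=dict(np.load('top16.npz'));T0=dict(np.load('top0.npz'));im=T['image'].astype(int)
P={'s':(558.2,-343),'m':(682.5,-22),'l':(583,324.2)}
Z={'s':145,'m':165,'l':190};RB={'s':26,'m':37,'l':48}
for n,p in P.items():
    u,v=proj(T,np.array([*p,50.])); x,y=int(round(u)),int(round(v)); w={'s':18,'m':24,'l':30}[n]
    g=im[y-w:y+w,x-w:x+w]; g=cv2.resize(g.astype(np.float32),None,fx=4,fy=4,interpolation=cv2.INTER_CUBIC)
    # foot: inside plate, greenish (R not > G); plate is warm R-B large
    m=((g[...,0]-g[...,1])<5).astype(np.uint8)
    yy,xx=np.mgrid[:8*w,:8*w];r=np.hypot(xx/4-.4+x-w-u,yy/4-.4+y-w-v)
    m&=(r<{'s':13,'m':17.5,'l':22}[n]).astype(np.uint8)
    cs,_=cv2.findContours(m,0,1);k=max(cs,key=cv2.contourArea);(a,b),ax,_=cv2.fitEllipse(cv2.convexHull(k))
    e=((a+.5)/4-.5+x-w,(b+.5)/4-.5+y-w);q=ray(T,*e,51)
    ru,rv=proj(T,np.array([*p,Z[n]]))
    print(n,'foot',np.round(q-np.array([*p,51]),1),'dia',np.round(max(ax)/4*(T['R']@q+T['t'])[2]/T['fx'],1),'expected rim px',np.round([ru,rv],1))
a=T['image'];b=T0['image']
for n,(x,y) in dict(round=(319,209),beaker=(378,215),bottle=(253,114)).items():
    s=cv2.phaseCorrelate(b[y-24:y+24,x-24:x+24].mean(2),a[y-24:y+24,x-24:x+24].mean(2));print(n,'shift px',np.round(s[0],2),'max diff',np.abs(a[y-20:y+20,x-20:x+20].astype(int)-b[y-20:y+20,x-20:x+20]).mean())
c=np.hstack([cv2.resize(a[y-30:y+30,x-30:x+30],(260,260),interpolation=2) for x,y in((450,180),(333,134),(208,168))])
cv2.imwrite('pics/final.png',c[:,:,::-1])
E
```

```text
s foot [-0.3  0.3  0. ] dia 71.5 expected rim px [461.7 172.4]
m foot [-2.  -4.7  0. ] dia 98.4 expected rim px [337.4 121.9]
l foot [3.4 4.2 0. ] dia 105.8 expected rim px [199.  157.1]
round shift px [0.01 0.08] max diff 2.3641666666666667
beaker shift px [ 0.04 -0.07] max diff 2.4383333333333335
bottle shift px [ 0.03 -0.13] max diff 2.4964583333333334
```

View pics/final.png

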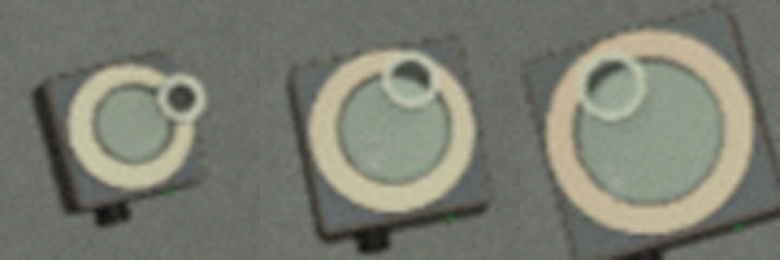

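The mask's foot diameters came out too large (71–106 mm) because it picked up the rim, so I'm discarding that offset check. The crop shows each foot concentric with its plate. The rims sit at (461.8,172.8), (337.6,122.5) and (199.2,157.8), within 1 px (about 2 mm) of where upright, centred flasks should appear. I'm handing the job in.

```bash
python3 -c "
from plant import ctrl
print(ctrl.finish_job())"
```

```text
the job is handed in; nothing more can be done
None
```

All three conical flasks now stand released on the stirrer of their own size. I handed the job in at about 25 s of the 90 s allowed; it gives no verdict.

- **How it was done:** I picked up each flask by the neck from above in the order large, medium, small. Each was carried over the bystanders, lowered until it touched the plate and then released. On the small flask the set-down force briefly reached 14 N, so I backed off before opening the gripper.
- **Flask positions:** the last top view shows each foot concentric with its plate. Each rim is within about 1 px (about 2 mm) of where an upright, centred flask should appear.
- **Bystanders:** the round flask, beaker and bottle shifted by less than 0.15 px, so they have not moved measurably. I left the pink flask and pink stirrers alone.
- **Check that failed:** my automatic foot fit in the last picture gave diameters that were too large (71–106 mm) because it included the rim. I discarded its offsets (up to about 5 mm, within the 13 mm limit) and relied on the rim positions and the enlarged crop instead.

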